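# Restock the chocolate counter

### The job

Restock the two display boards. A jar of truffles has been left standing on one of them: stand it upright on the cork coaster, and then stack all the dark slabs in one pile on the board whose sample dish holds dark truffles and all the white slabs in one pile on the board with the white truffles. Each pile lies flat on the middle of its board's slate inlay and lengthwise with it, every slab squared up flush with the others; leave the cup, tin and box where they are.

Things in the scene. Friction and masses are not known exactly. Their poses are not given: they have to be found in the camera images.
- dark_1: dark-brown slab of chocolate, loose, solid: 100 (its x) x 56 (its y) x 16 mm, about 110 g, top side moulded in 4 x 2 pieces; origin at the centre of its plain face, which starts underneath, z towards the moulded face; either face may lie up in the end. It may be absent (None).
- dark_2: dark-brown slab of chocolate, loose, solid: 100 (its x) x 56 (its y) x 16 mm, about 110 g, top side moulded in 4 x 2 pieces; origin at the centre of its plain face, which starts underneath, z towards the moulded face; either face may lie up in the end. It may be absent (None).
- dark_3: dark-brown slab of chocolate, loose, solid: 100 (its x) x 56 (its y) x 16 mm, about 110 g, top side moulded in 4 x 2 pieces; origin at the centre of its plain face, which starts underneath, z towards the moulded face; either face may lie up in the end. It may be absent (None).
- dark_4: dark-brown slab of chocolate, loose, solid: 100 (its x) x 56 (its y) x 16 mm, about 110 g, top side moulded in 4 x 2 pieces; origin at the centre of its plain face, which starts underneath, z towards the moulded face; either face may lie up in the end. It may be absent (None).
- white_1: ivory-white slab of chocolate, loose, solid: 100 (its x) x 56 (its y) x 16 mm, about 110 g, top side moulded in 4 x 2 pieces; origin at the centre of its plain face, which starts underneath, z towards the moulded face; either face may lie up in the end. It may be absent (None).
- white_2: ivory-white slab of chocolate, loose, solid: 100 (its x) x 56 (its y) x 16 mm, about 110 g, top side moulded in 4 x 2 pieces; origin at the centre of its plain face, which starts underneath, z towards the moulded face; either face may lie up in the end. It may be absent (None).
- white_3: ivory-white slab of chocolate, loose, solid: 100 (its x) x 56 (its y) x 16 mm, about 110 g, top side moulded in 4 x 2 pieces; origin at the centre of its plain face, which starts underneath, z towards the moulded face; either face may lie up in the end. It may be absent (None).
- board_dark: fixed light-wood display board 210 (its x) x 110 (its y) x 12 mm; towards its +x end, 68 mm from the centre, a fixed blue sample dish (56 mm across; top of its heap of truffles 62 mm above the counter) holds dark-brown truffles, which tell it from the other, otherwise equal board; origin at the centre of its underside
- board_dark_place (a point): centre of the dark-grey slate inlay (112 along the board's x, 68 mm along its y, flush) in the top of the board with the dark-brown truffles, on the top face 12 mm above the counter, 35 mm from the board's centre towards -x; axes as the board's
- board_white: fixed light-wood display board 210 (its x) x 110 (its y) x 12 mm; towards its +x end, 68 mm from the centre, a fixed blue sample dish (56 mm across; top of its heap of truffles 62 mm above the counter) holds ivory-white truffles, which tell it from the other, otherwise equal board; origin at the centre of its underside
- board_white_place (a point): centre of the dark-grey slate inlay (112 along the board's x, 68 mm along its y, flush) in the top of the board with the ivory-white truffles, on the top face 12 mm above the counter, 35 mm from the board's centre towards -x; axes as the board's
- jar_a: low round glass jar of milk-chocolate truffles, 90 mm across, with a dark wooden lid that is fixed on (94 mm across, its top 64 mm above the jar's base) and on it a wooden knob 30 mm across and 26 mm tall (from 64 to 90 mm above the base); about 350 g; origin at the centre of its underside. Of jar_a and jar_b, which look the same, just one is there; the other is absent (None).
- jar_b: low round glass jar of milk-chocolate truffles, 90 mm across, with a dark wooden lid that is fixed on (94 mm across, its top 64 mm above the jar's base) and on it a wooden knob 30 mm across and 26 mm tall (from 64 to 90 mm above the base); about 350 g; origin at the centre of its underside. Of jar_a and jar_b, which look the same, just one is there; the other is absent (None).
- coaster: fixed round cork coaster on the counter, 116 mm across, 10 mm thick; origin at the centre of its underside
- cup: white ceramic cup, 80 mm across and 80 mm tall; bystander; origin at the centre of its underside
- cocoa_tin: copper-coloured tin, 72 mm across and 100 mm tall; bystander; origin at the centre of its underside
- gift_box: brown box 90 x 70 x 40 mm; bystander; origin at the centre of its underside
Not all that is in view belongs to the job. What is shaped like the dark_1 but blue or yellow is not meant.

How it is judged:
By the outcome, as a careful person would: the job done as asked, in the order asked, and still so for the second after the job is handed in, with the robot touching nothing.
Of dark_1, dark_2, dark_3, dark_4 only 3 to 4 are there at a start; the rules pass over those that are not, and their reading is None.
Of white_1, white_2, white_3 only 2 to 3 are there at a start; the rules pass over those that are not, and their reading is None.
Of jar_a, jar_b only 1 to 1 are there at a start; the rules pass over those that are not, and their reading is None.
At some moment in a run one of dark_1, dark_2, dark_3, dark_4, white_1, white_2, white_3 may be knocked a few centimetres aside while the robot is not near it.
Once in a run the grip may slacken for a moment while it holds something.
It also fails if it takes over 210 s, if anything falls off the work surface, if the arm or the gripper's body presses on something with over 40 N, if the wrist force passes 120 N, or if a joint passes its speed limit or range.

### The arm

A 6-joint arm with a two-finger parallel gripper is mounted at the origin on the work surface. World frame = base frame: x ahead of the robot, y to its left, z up, the work surface at z = 0. Lengths are in m, angles in rad, forces in N, time in s.
With the tool pointing down it reaches from about 0.35 to 0.975 m from the base axis. Payload 4.9 kg.
Tool frame: the origin (TCP) lies at the very end of the fingers, on their centre line; the grasp point (between the pads) lies 19 mm behind it (ctrl.tcp_to_grasp is the z of the grasp point in the tool frame, in m); z points along the fingers, y is the line along which they close (so a half turn about z gives the same grasp; the last joint's range is limited). The gripper opens to 85 mm and grips with 20 to 120 N. Pads are 22 mm wide; open, the fingers measure 114 mm over their backs; the gripper's body (76 mm by 85 mm) begins 54 mm behind the grasp point. The pads swing forward as they close: fully open they stand 13 mm farther back than shut.
Start: joints at [-1.306, 0.053, 1.613, -0, 1.476, -0.119], TCP at [0.234, -0.58, 0.231] pointing down, gripper open.
Joint ranges: [-3.01, 3.01], [-1.01, 2.22], [0.06, 2.58], [-1.02, 4.17], [0.09, 2.62], [-3.14, 3.14]. Speed limits (rad/s): [2.57, 2.57, 3.14, 3.14, 3.14, 3.14].

### API

Orientations are given as a rotation vector (axis times angle).
In Python, from station import ctrl, eyes, job, nets gives the robot as it stands. The module is installed in compiled form; this text tells all that it offers.
- The arm moves only by the tool jog_arm, never from a script. Its argument "commands" is one flat list of numbers, 7 for each row, row after row: the shift along the tool's x, y, z each as a share of 0.06 m, from -1 to 1, then the turn, a rotation vector about the tool's x, y, z each as a share of 0.1 rad, from -1 to 1, then the finger opening in mm, from 0 to 85.4. In form: [x, y, z, ax, ay, az, grip, x, y, z, ax, ay, az, grip, ...]. A call has 1 to 20 rows; each row shifts and turns the commanded pose from where the row before left it, along the tool's axes as they then stand; what a row does not reach is not made up. A row lasts 1/8 s, in which the tool goes at most 62.5 mm and 10.7 degrees, less where a joint would pass 70% of its speed; a pose out of reach is approached as far as the arm can. A call with a number of a shift or a turn outside -1 to 1 is refused whole. A call with a gripper value outside its range is refused whole. The fingers move at their own pace and stop on an object; "newtons" is the grip in N (left out, the last holds). Time passes only in rows, so rows that do not move let the fingers close. It gives the time, the measured TCP pose, the force, the opening and the grip force at its end, in the units of the state.
- ctrl.get_obs(): the state, without advancing time (a new reading comes with each control period).
- eyes.get_image(name): name is "scene" or "top"; returns a dict with "image" (400x640x3 uint8, red, green, blue), "z_map" (400x640 float32, m along the optical axis (not along the pixel's ray), 0 where there is no reading), "K" (3x3 intrinsics, pixels), "cam_to_world" (4x4, takes a point from camera to world coordinates). Camera axes: x right, y up, looking along -z (the intrinsics and any distortion apply to the point x, -y, -z); pixel columns grow to the right and rows downward; lengths in m; the calibration is good to about 2 mm. A picture is of the moment at which its call begins.
- job.finish_job(): hands the job in; it is judged then, once.
Trained networks look in the newest picture that a camera, given by its name, has taken for a name from the list of things; names that differ only in an ending like _2 or _b are one class to them, and where a whole thing is asked for, a point or a joint stands for the part that bears it (a point fixed in the world has none). Each returns a list of dicts, best first, with "p" (0 to 1); they miss things now and then, are a little off and sometimes report something else, mostly with a low value. They report only what shows in the picture. A call takes as long as a camera call. They do not tell look-alikes from the thing itself.
- nets.silhouettes(camera, name): "mask" (400x640 bool, what is visible of it) and "bbox" ([left, top, right, bottom] in pixels, round what is visible of it).
The state is a dict: "t": time; "q": joint angles; "dq": joint speeds; "effort": joint torques, N m; "tool_pos": TCP position; "tool_rot": TCP orientation; "contact_force": force on the tool from outside, world axes, zero at the start; "wrist_torque": the same for the moment, N m; "opening": finger opening in m; "grip_force": force on a finger pad.
Only numpy, scipy, OpenCV 4.12 (cv2) and the standard library are available. Lean on these libraries where they do the work, as an engineer would, in place of code of your own. Each camera call takes 0.05 s, during which the arm holds its last target. There are 200 camera calls.

## Working session

There is one attempt and no reset: what is moved stays moved. The work goes in short steps, Python scripts to look and compute and a tool call to move; the robot and the scene stay as the last step left them, time stands still between calls to the robot, and variables do not carry over. Pictures are saved under pics/ and viewed, at most 14 in all, crops included, and the job is handed in when it is done.

Besides the shell and the picture viewer there is one more tool, called by a JSON object that holds its "op" and its "data". jog_arm: Moves the arm, as the interface text tells. Shift numbers are shares of 0.06 m and turn numbers shares of 0.1 rad, none past 1 either way. Its arguments: {"type":"object","properties":{"commands":{"type":"array","items":{"type":"number"}},"newtons":{"type":"number"}},"required":["commands"]}

```bash
mkdir -p pics
cat > h.py <<'E'
import numpy as np, cv2
from station import ctrl, eyes, job, nets
from scipy.spatial.transform import Rotation as R
def cloud(d):
    z=d["z_map"]; K=d["K"]; h,w=z.shape
    u,v=np.meshgrid(np.arange(w),np.arange(h))
    x=(u-K[0,2])/K[0,0]*z; y=(v-K[1,2])/K[1,1]*z
    P=np.stack([x,-y,-z],-1)
    T=d["cam_to_world"]
    W=P@T[:3,:3].T+T[:3,3]
    W[z==0]=np.nan
    return W
def save(n,im): cv2.imwrite("pics/"+n,cv2.cvtColor(im,cv2.COLOR_RGB2BGR))
E
python3 - <<'E'
from h import *
for n in ["top","scene"]:
    d=eyes.get_image(n); save(n+"0.png",d["image"]); np.savez("/tmp/%s0.npz"%n,**d)
    print(d["K"],d["cam_to_world"].round(3))
o=ctrl.get_obs(); print(o, ctrl.tcp_to_grasp)
E
```

```text
[[470.81469289   0.         320.15066275]
 [  0.         470.81469289 200.07560729]
 [  0.           0.           1.        ]] [[-0.02   0.976 -0.216  0.186]
 [-1.    -0.018  0.008  0.027]
 [ 0.004  0.216  0.976  1.647]
 [ 0.     0.     0.     1.   ]]
[[485.98301776   0.         326.11579659]
 [  0.         485.98301776 195.62939367]
 [  0.           0.           1.        ]] [[-0.464 -0.717  0.52   1.383]
 [ 0.886 -0.373  0.276  0.459]
 [-0.004  0.589  0.808  1.369]
 [ 0.     0.     0.     1.   ]]
{'t': 0.1, 'q': array([-1.30600852e+00,  5.32913817e-02,  1.61415677e+00, -7.69086724e-06,
        1.47602184e+00, -1.18980970e-01]), 'dq': array([ 0.0007751 , -0.00101241, -0.00314648,  0.00185666,  0.00030234,
       -0.00097178]), 'effort': array([ 6.91027726e-04, -3.94912326e+01, -3.71360350e+01, -6.03174726e-05,
        3.99213939e-03, -2.48468126e-06]), 'tool_pos': array([ 0.23387034, -0.57897996,  0.23018559]), 'tool_rot': array([-3.08209611e+00, -5.98774269e-01,  2.26653664e-04]), 'contact_force': array([-0.42222316, -0.13904915, -0.24515444]), 'wrist_torque': array([ 0.02784104, -0.00708334,  0.00455055]), 'grip_force': 0.0, 'opening': 0.08529575870917497} -0.0187
```

View pics/top0.png

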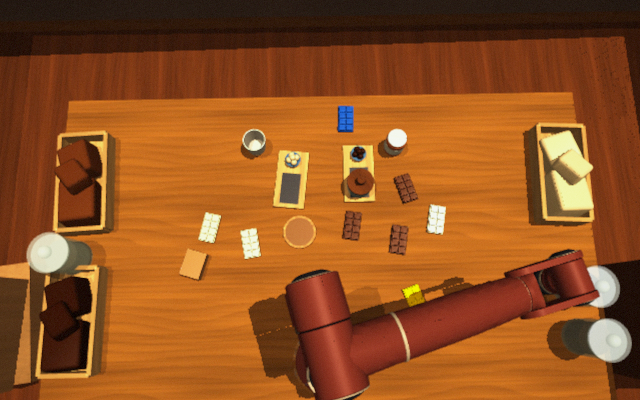

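View pics/scene0.png

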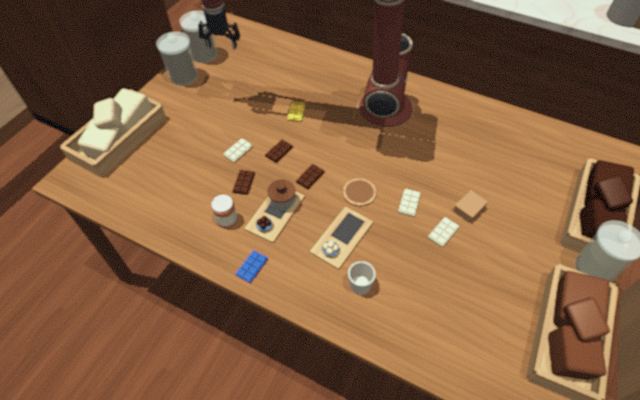

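The top view shows the jar on the dark board at (360,183), the coaster at (299,232), and the white board at (291,180). There are dark slabs at (405,188), (352,225) and (399,240), and white slabs at (209,227), (250,243) and (436,219). The blue and yellow slabs are decoys. The scene view shows the same things.

```bash
cat >> h.py <<'E'
def onplane(d,uv,z):
    K=d["K"];T=d["cam_to_world"];uv=np.asarray(uv,float)
    r=np.stack([(uv[:,0]-K[0,2])/K[0,0],-(uv[:,1]-K[1,2])/K[1,1],-np.ones(len(uv))],-1)@T[:3,:3].T
    return (T[:3,3]+r*((z-T[2,3])/r[:,2])[:,None])[:,:2]
def rect(d,mask,z):
    v,u=np.nonzero(mask); p=onplane(d,np.c_[u,v],z)
    c=p.mean(0); (cx,cy),(w,h),a=cv2.minAreaRect((p*1000).astype(np.float32))
    a=np.radians(a)
    if w<h: w,h,a=h,w,a+np.pi/2
    a=(a+np.pi/2)%np.pi-np.pi/2
    return c,np.array([cx,cy])/1000,(w,h),a
def find(name,z,cams=("top","scene"),pmin=.3):
    for cam in cams:
        d=eyes.get_image(cam); W=cloud(d)
        for s in nets.silhouettes(cam,name):
            if s["p"]<pmin or s["mask"].sum()<15: continue
            m=s["mask"]; c,b,(w,h),a=rect(d,m,z)
            col=np.median(d["image"][m],0).astype(int)
            zz=np.nanpercentile(W[m][:,2],[50,95])
            print(name,cam,"p%.2f"%s["p"],"mean",c.round(4),"box",b.round(4),"%.0fx%.0f"%(w,h),"yaw %.3f"%a,"z",zz.round(3),"rgb",col,"px",np.argwhere(m).mean(0)[::-1].round())
E
python3 - <<'E'
from h import *
for n,z in [("dark_1",.014),("white_1",.014),("board_dark",.012),("board_white",.012),("jar_a",.07),("coaster",.010),("cup",.08),("cocoa_tin",.1),("gift_box",.04)]: find(n,z)
o=ctrl.get_obs(); print(R.from_rotvec(o["tool_rot"]).as_matrix().round(3))
# slate segmentation by colour
for cam in ("top","scene"):
    d=eyes.get_image(cam);im=d["image"].astype(int);W=cloud(d)
    m=(im.max(2)-im.min(2)<25)&(im.max(2)<90)&(W[...,2]<.03)&(W[...,2]>0)&(W[...,0]>.35)
    n,l,st,ce=cv2.connectedComponentsWithStats(m.astype(np.uint8))
    for i in range(1,n):
        if st[i,4]>60:
            c,b,s,a=rect(d,l==i,.012); print(cam,ce[i].round(),c.round(4),b.round(4),np.round(s),a.round(3))
E
```

```text
dark_1 top p0.84 mean [ 0.852  -0.0868] box [ 0.8529 -0.0863] 103x56 yaw -0.035 z [0.014 0.021] rgb [ 37  96 183] px [346. 119.]
dark_1 top p0.68 mean [ 0.5865 -0.2927] box [ 0.5859 -0.2932] 99x58 yaw 0.310 z [0.014 0.021] rgb [129  68  39] px [405. 188.]
dark_1 top p0.61 mean [ 0.4002 -0.2577] box [ 0.401  -0.2576] 98x56 yaw -0.169 z [0.014 0.021] rgb [140  79  47] px [399. 240.]
dark_1 top p0.60 mean [ 0.4537 -0.0969] box [ 0.4541 -0.0969] 102x56 yaw -0.161 z [0.014 0.021] rgb [131  70  39] px [352. 226.]
dark_1 top p0.53 mean [ 0.2092 -0.2962] box [ 0.2092 -0.2959] 60x59 yaw 0.293 z [0.014 0.02 ] rgb [183 132   0] px [413. 296.]
dark_1 scene p0.94 mean [ 0.4609 -0.094 ] box [ 0.4598 -0.0946] 101x61 yaw -0.129 z [0.013 0.019] rgb [92 52 35] px [310. 176.]
dark_1 scene p0.88 mean [ 0.8584 -0.0824] box [ 0.8571 -0.0824] 104x64 yaw -0.103 z [0.013 0.019] rgb [ 69 116 188] px [252. 266.]
dark_1 scene p0.85 mean [ 0.5915 -0.2899] box [ 0.5908 -0.2905] 107x58 yaw 0.295 z [0.014 0.02 ] rgb [93 53 36] px [243. 182.]
dark_1 scene p0.79 mean [ 0.1981 -0.2983] box [ 0.1973 -0.299 ] 109x56 yaw
[... 2596 characters left out ...]
8 ] rgb [149 142 126] px [361. 277.]
cocoa_tin scene p0.59 mean [ 0.7679 -0.2313] box [ 0.7668 -0.2316] 129x69 yaw 0.874 z [0.086 0.102] rgb [147 126 110] px [224. 211.]
gift_box top p0.83 mean [0.3268 0.4461] box [0.3266 0.4458] 90x80 yaw -0.306 z [0.038 0.045] rgb [239 169  78] px [194. 264.]
gift_box scene p0.70 mean [0.3426 0.4508] box [0.3425 0.4507] 119x81 yaw -0.291 z [0.037 0.043] rgb [208 165 116] px [470. 206.]
[[ 0.927  0.374  0.   ]
 [ 0.374 -0.927  0.   ]
 [ 0.    -0.    -1.   ]]
top [285. 184.] [0.6113 0.1392] [0.6065 0.1343] [85. 33.] -0.109
scene [276. 210.] [ 0.6421 -0.1252] [ 0.6425 -0.1231] [65. 41.] -1.251
scene [347. 228.] [0.5942 0.1195] [0.594  0.1196] [98. 55.] -0.111
```

```bash
cat >> h.py <<'E'
from scipy.optimize import minimize
def project(d,P):
    T=d["cam_to_world"];K=d["K"];c=(P-T[:3,3])@T[:3,:3]
    return np.c_[K[0,0]*c[:,0]/-c[:,2]+K[0,2],K[1,1]*-c[:,1]/-c[:,2]+K[1,2]]
def fitbox(d,mask,size,z0,x0):
    S=8; L,W_,H=size; v,u=np.nonzero(mask); o=np.array([u.min()-12,v.min()-12]); 
    m=mask[o[1]:v.max()+13,o[0]:u.max()+13]; big=np.kron(m.astype(np.uint8),np.ones((S,S),np.uint8))
    B=np.array([[i*L/2,j*W_/2,k] for i in(-1,1) for j in(-1,1) for k in(z0,z0+H)])
    def cost(p):
        c,s=np.cos(p[2]/10),np.sin(p[2]/10); Q=B.copy(); Q[:,0]=p[0]/1000+c*B[:,0]-s*B[:,1]; Q[:,1]=p[1]/1000+s*B[:,0]+c*B[:,1]
        q=((project(d,Q)-o+.5)*S-.5); h=cv2.convexHull((q*16).round().astype(np.int32))
        r=np.zeros_like(big); cv2.fillConvexPoly(r,h,1,shift=4); return float((r!=big).mean())
    p0=np.array([x0[0]*1000,x0[1]*1000,x0[2]*10])
    r=minimize(cost,p0,method="Nelder-Mead",options=dict(initial_simplex=p0+np.array([[0,0,0],[6,0,0],[0,6,0],[0,0,.8]]),xatol=.05,fatol=1e-6))
    return r.x[0]/1000,r.x[1]/1000,r.x[2]/10,r.fun*big.size/max(1,big.sum())
def boxes(name,size,z0,cams=("top","scene"),pmin=.3):
    out=[]
    for cam in cams:
        d=eyes.get_image(cam); sil=nets.silhouettes(cam,name)
        for s in sil:
            m=s["mask"]
            if s["p"]<pmin or m.sum()<40: continue
            c,b,(w,h),a=rect(d,m,z0+size[2])
            if abs(w/1000-size[0])>.025: continue
            f=fitbox(d,m,size,z0,(b[0],b[1],a)); col=np.median(d["image"][m],0).astype(int)
            print(name,cam,"p%.2f"%s["p"],"xy %.4f %.4f yaw %.3f err %.2f"%f,col); out.append((cam,)+f)
    return out
SL=(.1,.056,.016); BD=(.21,.11,.012)
def plan(x,y,z,yaw):
    o=ctrl.get_obs(); M=R.from_rotvec(o["tool_rot"]).as_matrix(); p=o["tool_pos"]
    y0=np.arctan2(M[1,0],M[0,0]); Z=np.array([[np.cos(yaw),np.sin(yaw),0],[np.sin(yaw),-np.cos(yaw),0],[0,0,-1]])
    t=Z.T@(np.array([x,y,z])-p)/.06
    rv=R.from_matrix(M.T@Z).as_rotvec()
    print("t %.2f"%o["t"],"pos",p.round(4),"yaw %.3f"%y0,"open %.4f"%o["opening"],"F",o["contact_force"].round(1)); print("turn units",(rv/.1).round(2),"then shift units",t.round(2))
E
python3 - <<'E'
from h import *
boxes("white_1",SL,0); boxes("dark_1",SL,0); boxes("board_white",BD,0)
d=eyes.get_image("top");W=cloud(d)
s=nets.silhouettes("top","jar_a")[0]["mask"]; 
k=s&(W[...,2]>.09); print("knob",W[k].mean(0),k.sum()); k=s&(abs(W[...,2]-.076)<.007);
print("lid",cv2.minEnclosingCircle((W[k][:,:2]*1000).astype(np.float32)))
d=eyes.get_image("scene");W=cloud(d);s=nets.silhouettes("scene","jar_a")[0]["mask"];k=s&(W[...,2]>.09); print("knob",W[k].mean(0),k.sum())
k=s&(abs(W[...,2]-.076)<.007);print("lid",cv2.minEnclosingCircle((W[k][:,:2]*1000).astype(np.float32)))
plan(.595,-.124,.2,0)
E
```

```text
white_1 top p0.84 xy 0.3988 0.2597 yaw 0.175 err 0.07 [240 242 208]
white_1 top p0.79 xy 0.4707 -0.3948 yaw -0.203 err 0.08 [238 239 223]
white_1 top p0.78 xy 0.4554 0.4037 yaw -0.219 err 0.09 [239 240 197]
white_1 scene p0.83 xy 0.4567 0.4040 yaw -0.211 err 0.13 [221 226 197]
white_1 scene p0.64 xy 0.4709 -0.3940 yaw -0.151 err 0.15 [217 222 194]
white_1 scene p0.60 xy 0.3990 0.2592 yaw 0.215 err 0.21 [223 228 200]
dark_1 top p0.72 xy 0.4555 -0.0972 yaw -0.170 err 0.09 [130  70  40]
dark_1 top p0.67 xy 0.5872 -0.2938 yaw 0.341 err 0.09 [129  68  38]
dark_1 top p0.60 xy 0.8550 -0.0875 yaw -0.035 err 0.04 [ 37  96 182]
dark_1 top p0.57 xy 0.4027 -0.2596 yaw -0.166 err 0.13 [141  79  47]
dark_1 scene p0.94 xy 0.5896 -0.2919 yaw 0.352 err 0.15 [93 53 35]
dark_1 scene p0.92 xy 0.8555 -0.0859 yaw -0.024 err 0.10 [ 69 116 188]
dark_1 scene p0.71 xy 0.4561 -0.0961 yaw -0.148 err 0.11 [93 52 35]
dark_1 scene p0.69 xy 0.1927 -0.3037 yaw 0.385 err 0.14 [166 141  56]
dark_1 scene p0.67 xy 0.4040 -0.2577 yaw -0.122 err 0.13 [92 51 34]
board_white top p0.60 xy 0.6279 0.1154 yaw -0.101 err 0.04 [229 188  92]
board_white scene p0.97 xy 0.6263 0.1170 yaw -0.108 err 0.07 [208 183 139]
knob [ 0.5963011  -0.12604239  0.10058456] 65
lid ((596.9754028320312, -126.45699310302734), 46.91481399536133)
knob [ 0.59898557 -0.12409738  0.09968948] 64
lid ((596.864501953125, -124.83291625976562), 50.16338348388672)
t 2.80 pos [ 0.234  -0.5795  0.2313] yaw 0.384 open 0.0852 F [ 0.3  0.5 -0.2]
turn units [0.   0.   3.84] then shift units [ 6.02 -7.59  0.52]
```

{"op": "jog_arm", "data": {"commands": [0,0,0,0,0,0.96,60,0,0,0,0,0,0.96,60,0,0,0,0,0,0.96,60,0,0,0,0,0,0.96,60,0.605,-0.757,0.05,0,0,0,60,0.605,-0.757,0.05,0,0,0,60,0.605,-0.757,0.05,0,0,0,60,0.605,-0.757,0.05,0,0,0,60,0.605,-0.757,0.05,0,0,0,60,0.605,-0.757,0.05,0,0,0,60,0.605,-0.757,0.05,0,0,0,60,0.605,-0.757,0.05,0,0,0,60,0.605,-0.757,0.05,0,0,0,60,0.605,-0.757,0.05,0,0,0,60,0,0,0,0,0,0,60], "newtons": 40}}

```text
t: 4.68
tool_pos: [0.5986, -0.1221, 0.2008]
tool_rot: [-3.141, -0.008, 0.001]
contact_force: [0.4, -0.8, 0.4]
opening: 0.0598
grip_force: 0.0
```

```bash
python3 -c "
from h import *
plan(.597,-.1255,.079,0)"
```

```text
t 4.67 pos [ 0.5986 -0.1221  0.2008] yaw 0.005 open 0.0598 F [ 0.4 -0.8  0.4]
turn units [-0.01  0.    0.05] then shift units [-0.03  0.06  2.03]
```

{"op": "jog_arm", "data": {"commands": [-0.03,0.06,0.6,0,0,0.05,60,0,0,0.6,0,0,0,60,0,0,0.5,0,0,0,60,0,0,0.29,0,0,0,60,0,0,0,0,0,0,60,0,0,0,0,0,0,20,0,0,0,0,0,0,20,0,0,0,0,0,0,20,0,0,0,0,0,0,20,0,0,0,0,0,0,20], "newtons": 50}}

```text
t: 5.92
tool_pos: [0.5967, -0.1287, 0.0841]
tool_rot: [-3.142, 0.008, -0.005]
contact_force: [-0.2, 4.1, 5.5]
opening: 0.0283
grip_force: 49.1
```

```bash
python3 -c "
from h import *
find('coaster',.010)
plan(.437,.088,.145,0)"
```

```text
coaster top p0.68 mean [0.4354 0.0868] box [0.4346 0.0852] 104x103 yaw -0.800 z [0.01  0.016] rgb [199 120  56] px [300. 232.]
coaster scene p0.74 mean [0.4396 0.0901] box [0.4358 0.0888] 115x113 yaw -1.091 z [0.009 0.014] rgb [167 119  79] px [359. 192.]
t 6.12 pos [ 0.5967 -0.1287  0.0841] yaw -0.005 open 0.0284 F [-0.6  4.3  5.9]
turn units [-0.   -0.03 -0.05] then shift units [-2.66 -3.61 -1.02]
```

{"op": "jog_arm", "data": {"commands": [0,0,-0.5,0,0,0,20,0,0,-0.6,0,0,0,20,-0.3,-0.4,0,0,0,0,20,-0.38,-0.52,0,0,0,0,20,-0.38,-0.52,0,0,0,0,20,-0.38,-0.52,0,0,0,0,20,-0.38,-0.52,0,0,0,0,20,-0.38,-0.52,0,0,0,0,20,-0.3,-0.4,0,0,0,0,20,-0.16,-0.2,0,0,0,0,20,0,0,0,0,0,0,20,0,0,0,0,0,0,20]}}

```text
t: 7.62
tool_pos: [0.4374, 0.0871, 0.1479]
tool_rot: [3.141, -0.009, 0.001]
contact_force: [-0.2, 0.4, -4.5]
opening: 0.0282
grip_force: 50.3
```

```bash
python3 -c "
from h import *
d=eyes.get_image('scene'); save('jar1.png',d['image'])
plan(.437,.0885,.083,0)"
```

```text
t 7.67 pos [0.4375 0.0871 0.148 ] yaw -0.006 open 0.0281 F [ 0.2 -0.4 -3.1]
turn units [ 0.01 -0.   -0.06] then shift units [-0.01 -0.02  1.08]
```

View pics/jar1.png

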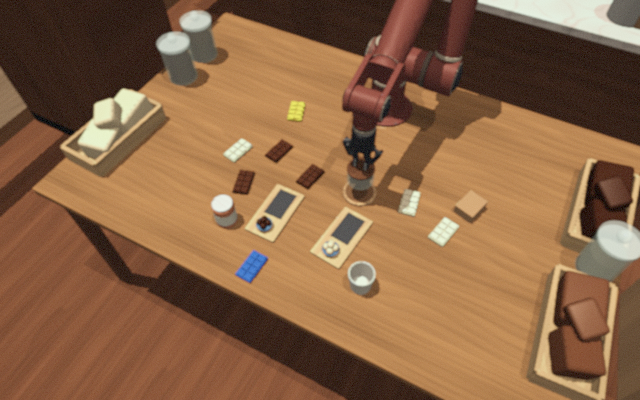

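The jar hangs upright from the gripper over the coaster at (360,192), and the dark slate at (280,205) is now clear. I'll lower the jar.

{"op": "jog_arm", "data": {"commands": [0,-0.02,0.4,0,0,0,20,0,0,0.35,0,0,0,20,0,0,0.2,0,0,0,20,0,0,0.1,0,0,0,20,0,0,0.03,0,0,0,20,0,0,0,0,0,0,20,0,0,0,0,0,0,20]}}

```text
t: 8.55
tool_pos: [0.4374, 0.0891, 0.0839]
tool_rot: [-3.142, 0.008, -0.002]
contact_force: [0.5, -0.1, -4.0]
opening: 0.0279
grip_force: 50.3
```

{"op": "jog_arm", "data": {"commands": [0,0,0.025,0,0,0,20,0,0,0.025,0,0,0,20,0,0,0,0,0,0,20]}}

```text
t: 8.93
tool_pos: [0.438, 0.0895, 0.0821]
tool_rot: [-3.141, 0.008, -0.003]
contact_force: [-1.4, 2.1, 5.0]
opening: 0.0281
grip_force: 51.0
```

Contact. I'll release, rise, and move out of the way for remeasuring.

{"op": "jog_arm", "data": {"commands": [0,0,0,0,0,0,60,0,0,0,0,0,0,60,0,0,0,0,0,0,60,0,0,0,0,0,0,60,0,0,-0.5,0,0,0,85,0,0,-0.8,0,0,0,85,0,0,-0.8,0,0,0,85,0,0.9,0,0,0,0,85,0,0.9,0,0,0,0,85,0,0.9,0,0,0,0,85,0,0.9,0,0,0,0,85,0,0.9,0,0,0,0,85,0,0.9,0,0,0,0,85,0,0,0,0,0,0,85]}}

```text
t: 10.68
tool_pos: [0.4347, -0.2379, 0.206]
tool_rot: [3.141, -0.016, -0.001]
contact_force: [0.5, -0.0, 0.3]
opening: 0.085
grip_force: 0.0
```

Run:
```python
from h import *
boxes("board_dark",BD,0); boxes("board_white",BD,0)
for cam in("top","scene"):
    d=eyes.get_image(cam);W=cloud(d)
    s=nets.silhouettes(cam,"jar_a"); 
    if s:
        s=s[0]["mask"];k=s&(W[...,2]>.088);print(cam,"knob",W[k].mean(0).round(4),"zmax",np.nanpercentile(W[s][:,2],98))
    im=d["image"].astype(int)
    m=(im.max(2)-im.min(2)<25)&(im.max(2)<90)&(W[...,2]<.03)&(W[...,2]>0)&(W[...,0]>.5)
    n,l,st,ce=cv2.connectedComponentsWithStats(m.astype(np.uint8))
    for i in range(1,n):
        if st[i,4]>60: print(cam,"slate",fitbox(d,l==i,(.112,.068,0),.012,(*rect(d,l==i,.012)[1],-.1)))
for o,n in zip((.035,.035),("d","w")): pass
boxes("dark_1",SL,0,pmin=.4); boxes("white_1",SL,0,pmin=.4)
plan(.4558,-.0966,.1,-.16)
```

```text
board_dark top p0.57 xy 0.6446 -0.1271 yaw -0.011 err 0.04 [214 168  91]
board_dark scene p0.73 xy 0.6432 -0.1260 yaw 0.009 err 0.08 [196 169 128]
board_white top p0.84 xy 0.6280 0.1167 yaw -0.098 err 0.04 [227 183  91]
board_white top p0.49 xy 0.6446 -0.1262 yaw -0.001 err 0.04 [204 164  90]
board_white scene p0.60 xy 0.6272 0.1165 yaw -0.111 err 0.03 [211 186 142]
top knob [0.4373 0.09   0.0984] zmax 0.10214818975814743
top slate (np.float64(0.6198364822239626), np.float64(0.13473229324936964), np.float64(-0.17138259379921755), np.float64(4.670343137254902))
scene knob [0.4407 0.0924 0.0977] zmax 0.1005222492270491
scene slate (np.float64(0.604535740256255), np.float64(-0.13006829819332588), np.float64(0.027486663618350872), np.float64(1.1949588477366255))
scene slate (np.float64(0.5890411580403646), np.float64(0.11733841111924913), np.float64(-0.021296296296296303), np.float64(1.1504963898916967))
dark_1 top p0.96 xy 0.4728 -0.0682 yaw -0.155 err 0.07 [107  56  29]
dark_1 top p0.83 xy 0.1907 -0.3042 yaw 0.344 err 0.10 [240 241   0]
dark_1 top p0.62 xy 0.8555 -0.0882 yaw -0.057 err
[... 231 characters left out ...]
1 scene p0.54 xy 0.4028 -0.2565 yaw -0.143 err 0.08 [84 48 32]
dark_1 scene p0.52 xy 0.1910 -0.3000 yaw 0.492 err 0.50 [217 208  91]
white_1 top p0.95 xy 0.3976 0.2590 yaw 0.168 err 0.06 [240 242 208]
white_1 top p0.65 xy 0.4567 0.4024 yaw -0.253 err 0.11 [239 240 198]
white_1 top p0.41 xy 0.7606 -0.2651 yaw -0.219 err 0.25 [228 225 206]
white_1 scene p0.89 xy 0.4576 0.4050 yaw -0.225 err 0.06 [223 227 198]
white_1 scene p0.76 xy 0.4727 -0.3937 yaw -0.217 err 0.19 [220 223 193]
white_1 scene p0.73 xy 0.3989 0.2609 yaw 0.150 err 0.09 [224 229 200]
t 11.68 pos [ 0.4351 -0.235   0.2061] yaw -0.005 open 0.0848 F [ 0.1  0.3 -0.3]
turn units [-0.    0.    1.55] then shift units [-0.03 -2.33  1.77]
```

```bash
python3 -c "
from h import *
plan(.4723,-.068,.05,-.15)"
```

```text
t 11.68 pos [ 0.4351 -0.235   0.2061] yaw -0.005 open 0.0848 F [ 0.1  0.3 -0.3]
turn units [-0.    0.    1.45] then shift units [ 0.2  -2.84  2.6 ]
```

{"op": "jog_arm", "data": {"commands": [0,0,0,0,0,0.75,85,0,0,0,0,0,0.7,85,0.05,-0.71,0,0,0,0,85,0.05,-0.71,0.4,0,0,0,85,0.05,-0.71,0.5,0,0,0,85,0.05,-0.71,0.5,0,0,0,85,0,0,0.5,0,0,0,85,0,0,0.5,0,0,0,85,0,0,0.2,0,0,0,85,0,0,0,0,0,0,85,0,0,0,0,0,0,85]}}

```text
t: 13.05
tool_pos: [0.4736, -0.0688, 0.0515]
tool_rot: [3.132, -0.236, 0.004]
contact_force: [0.9, -0.4, 0.3]
opening: 0.0849
grip_force: 0.0
```

```bash
python3 -c "
from h import *
plan(.4723,-.068,.004,-.15)"
```

```text
t 13.05 pos [ 0.4736 -0.0688  0.0515] yaw -0.151 open 0.0849 F [ 0.9 -0.4  0.3]
turn units [ 0.   -0.02 -0.01] then shift units [-0.02 -0.01  0.79]
```

{"op": "jog_arm", "data": {"commands": [-0.02,-0.01,0.4,0,0,0,80,0,0,0.3,0,0,0,75,0,0,0.09,0,0,0,70,0,0,0,0,0,0,70,0,0,0,0,0,0,50,0,0,0,0,0,0,50,0,0,0,0,0,0,50,0,0,0,0,0,0,50], "newtons": 40}}

```text
t: 14.05
tool_pos: [0.4728, -0.068, 0.0043]
tool_rot: [3.132, -0.236, 0.004]
contact_force: [-0.6, 1.0, 5.5]
opening: 0.0546
grip_force: 43.1
```

{"op": "jog_arm", "data": {"commands": [0,0,-0.5,0,0,0,50,0,0,-0.7,0,0,0,50,0,0,0,0,0,0,50,0,0,0,0,0,0,50]}}

```text
t: 14.55
tool_pos: [0.4707, -0.0672, 0.0738]
tool_rot: [-3.132, 0.236, 0.002]
contact_force: [1.2, 0.6, -1.5]
opening: 0.0547
grip_force: 43.1
```

```bash
python3 -c "
from h import *
plan(.609,-.1266,.05,-0.001)"
```

```text
t 14.55 pos [ 0.4707 -0.0672  0.0738] yaw -0.150 open 0.0547 F [ 1.2  0.6 -1.5]
turn units [-0.    0.01 -1.49] then shift units [2.31 0.99 0.4 ]
```

{"op": "jog_arm", "data": {"commands": [0,0,0,0,0,-0.75,50,0,0,0,0,0,-0.74,50,0.5,0.22,0,0,0,0,50,0.6,0.25,0,0,0,0,50,0.6,0.25,0,0,0,0,50,0.4,0.17,0,0,0,0,50,0.21,0.1,0.2,0,0,0,50,0,0,0.2,0,0,0,50,0,0,0,0,0,0,50,0,0,0,0,0,0,50]}}

```text
t: 15.8
tool_pos: [0.6091, -0.1266, 0.0501]
tool_rot: [-3.141, 0.002, 0.002]
contact_force: [-0.2, 1.4, -0.8]
opening: 0.055
grip_force: 43.0
```

```bash
python3 -c "
from h import *
plan(.609,-.1266,.018,-0.001)"
```

```text
t 15.80 pos [ 0.6091 -0.1266  0.0501] yaw -0.001 open 0.0550 F [-0.2  1.4 -0.8]
turn units [-0.    0.01  0.  ] then shift units [-0.    0.    0.53]
```

{"op": "jog_arm", "data": {"commands": [0,0,0.3,0,0,0,50,0,0,0.2,0,0,0,50,0,0,0.05,0,0,0,50,0,0,0,0,0,0,50,0,0,0,0,0,0,50]}}

```text
t: 16.42
tool_pos: [0.6103, -0.1272, 0.018]
tool_rot: [3.141, -0.002, 0.001]
contact_force: [-0.3, -0.3, -1.6]
opening: 0.0547
grip_force: 43.1
```

{"op": "jog_arm", "data": {"commands": [0,0,0.03,0,0,0,50,0,0,0,0,0,0,50,0,0,0,0,0,0,65,0,0,0,0,0,0,75,0,0,0,0,0,0,80,0,0,-0.4,0,0,0,85,0,0,-0.8,0,0,0,85,0,0,0,0,0,0,85]}}

```text
t: 17.42
tool_pos: [0.6134, -0.1282, 0.0934]
tool_rot: [3.139, -0.002, 0.014]
contact_force: [0.6, -0.4, -0.1]
opening: 0.0854
grip_force: 0.0
```

```bash
python3 -c "
from h import *
boxes('dark_1',SL,0,pmin=.4)
plan(.5865,-.2935,.06,.345)"
```

```text
dark_1 top p0.69 xy 0.1930 -0.3048 yaw 0.374 err 0.09 [242 242   0]
dark_1 top p0.61 xy 0.4028 -0.2593 yaw -0.199 err 0.06 [142  79  45]
dark_1 top p0.60 xy 0.8556 -0.0874 yaw -0.055 err 0.06 [ 37  99 186]
dark_1 scene p0.89 xy 0.5886 -0.2940 yaw 0.312 err 0.07 [95 55 37]
dark_1 scene p0.88 xy 0.8561 -0.0866 yaw 0.009 err 0.25 [ 70 122 197]
dark_1 scene p0.68 xy 0.6038 -0.1304 yaw 0.057 err 0.30 [80 46 32]
t 17.62 pos [ 0.609  -0.1267  0.0864] yaw -0.001 open 0.0851 F [ 0.   0.2 -0.4]
turn units [-0.01  0.02 -3.46] then shift units [-1.29  2.49  0.44]
```

{"op": "jog_arm", "data": {"commands": [0,0,0,0,0,-0.85,85,0,0,0,0,0,-0.85,85,0,0,0,0,0,-0.85,85,0,0,0,0,0,-0.85,85,-0.3,0.6,0,0,0,0,85,-0.35,0.7,0,0,0,0,85,-0.35,0.7,0,0,0,0,85,-0.25,0.45,0.2,0,0,0,85,0,0,0.4,0,0,0,85,0,0,0,0,0,0,85,0,0,0,0,0,0,85]}}

```text
t: 19.0
tool_pos: [0.5879, -0.2901, 0.0514]
tool_rot: [-3.096, -0.53, 0.001]
contact_force: [1.3, 0.0, -0.3]
opening: 0.0848
grip_force: 0.0
```

```bash
python3 -c "
from h import *
plan(.5875,-.2937,.004,.337)"
```

```text
t 19.00 pos [ 0.5879 -0.2901  0.0514] yaw 0.339 open 0.0848 F [ 1.3  0.  -0.3]
turn units [-0.01  0.01  0.02] then shift units [-0.03  0.05  0.79]
```

{"op": "jog_arm", "data": {"commands": [-0.03,0.05,0.4,0,0,0,80,0,0,0.3,0,0,0,75,0,0,0.09,0,0,0,70,0,0,0,0,0,0,70,0,0,0,0,0,0,50,0,0,0,0,0,0,50,0,0,0,0,0,0,50,0,0,0,0,0,0,50], "newtons": 40}}

```text
t: 20.0
tool_pos: [0.5884, -0.2946, 0.0059]
tool_rot: [3.095, 0.529, 0.003]
contact_force: [0.1, 0.4, 5.7]
opening: 0.0545
grip_force: 42.7
```

{"op": "jog_arm", "data": {"commands": [0,0,-0.5,0,0,0,50,0,0,-0.7,0,0,0,50,0,0,0,0,0,0,50,0,0,0,0,0,0,50]}}

```text
t: 20.5
tool_pos: [0.5866, -0.2936, 0.0752]
tool_rot: [-3.095, -0.529, 0.002]
contact_force: [-0.2, 0.0, -1.2]
opening: 0.0546
grip_force: 42.6
```

```bash
python3 -c "
from h import *
plan(.609,-.1266,.07,-0.001)"
```

```text
t 20.50 pos [ 0.5866 -0.2936  0.0752] yaw 0.339 open 0.0546 F [-0.2  0.  -1.2]
turn units [-0.01  0.02  3.4 ] then shift units [ 0.37 -2.78  0.09]
```

{"op": "jog_arm", "data": {"commands": [0,0,0,0,0,0.85,50,0,0,0,0,0,0.85,50,0,0,0,0,0,0.85,50,0,0,0,0,0,0.85,50,0.09,-0.6,0,0,0,0,50,0.09,-0.7,0,0,0,0,50,0.09,-0.7,0,0,0,0,50,0.06,-0.5,0,0,0,0,50,0.04,-0.28,0.09,0,0,0,50,0,0,0,0,0,0,50,0,0,0,0,0,0,50]}}

```text
t: 21.88
tool_pos: [0.6094, -0.1281, 0.0704]
tool_rot: [3.141, -0.003, -0.002]
contact_force: [-0.2, 0.0, -1.3]
opening: 0.0549
grip_force: 42.6
```

```bash
python3 -c "
from h import *
for i in range(3): boxes('dark_1',SL,.012,cams=('scene',),pmin=.4)
plan(.609,-.1266,.034,-0.001)"
```

```text
dark_1 scene p0.81 xy 0.6126 -0.1256 yaw 0.003 err 0.97 [47 30 23]
dark_1 scene p0.74 xy 0.8603 -0.0814 yaw 0.015 err 0.19 [ 71 121 196]
dark_1 scene p0.71 xy 0.5873 -0.1614 yaw 0.539 err 0.67 [62 38 28]
dark_1 scene p0.75 xy 0.6121 -0.1252 yaw 0.002 err 0.82 [47 29 23]
dark_1 scene p0.68 xy 0.8585 -0.0827 yaw 0.016 err 0.16 [ 71 123 196]
dark_1 scene p0.58 xy 0.5818 -0.1577 yaw 0.225 err 0.63 [65 39 28]
dark_1 scene p0.69 xy 0.5805 -0.1551 yaw 0.145 err 0.60 [63 39 27]
dark_1 scene p0.58 xy 0.6121 -0.1248 yaw -0.048 err 0.73 [48 30 24]
dark_1 scene p0.58 xy 0.8598 -0.0807 yaw -0.020 err 0.12 [ 72 121 195]
t 22.18 pos [ 0.6099 -0.128   0.0713] yaw -0.002 open 0.0540 F [ 0.2 -0.7 -1.9]
turn units [ 0.   -0.   -0.01] then shift units [-0.01 -0.02  0.62]
```

{"op": "jog_arm", "data": {"commands": [0,-0.02,0.3,0,0,0,50,0,0,0.2,0,0,0,50,0,0,0.1,0,0,0,50,0,0,0.03,0,0,0,50,0,0,0,0,0,0,50]}}

```text
t: 22.8
tool_pos: [0.6096, -0.1259, 0.0339]
tool_rot: [-3.141, 0.002, 0.002]
contact_force: [-4.4, 0.6, 5.9]
opening: 0.0545
grip_force: 43.3
```

Contact. Release, rise, and head for the third dark slab.

{"op": "jog_arm", "data": {"commands": [0,0,0,0,0,0,50,0,0,0,0,0,0,65,0,0,0,0,0,0,75,0,0,0,0,0,0,80,0,0,-0.4,0,0,0,85,0,0,-0.8,0,0,0,85,0,0,0,0,0,0,85]}}

```text
t: 23.68
tool_pos: [0.6131, -0.1272, 0.1107]
tool_rot: [3.138, -0.002, 0.014]
contact_force: [-0.1, -0.4, -0.1]
opening: 0.0851
grip_force: 0.0
```

```bash
python3 -c "
from h import *
boxes('dark_1',SL,0,pmin=.4)
plan(.403,-.258,.06,-.16)"
```

```text
dark_1 top p0.92 xy 0.4012 -0.2586 yaw -0.179 err 0.06 [142  79  46]
dark_1 top p0.92 xy 0.8559 -0.0853 yaw -0.032 err 0.10 [ 39  98 181]
dark_1 top p0.90 xy 0.1908 -0.3044 yaw 0.344 err 0.06 [240 241   0]
dark_1 scene p0.97 xy 0.5921 -0.1380 yaw 0.031 err 0.17 [80 46 32]
dark_1 scene p0.74 xy 0.8547 -0.0856 yaw -0.047 err 0.07 [ 72 121 194]
t 23.88 pos [ 0.6088 -0.1258  0.1037] yaw -0.001 open 0.0849 F [ 0.8  0.  -1.2]
turn units [-0.01  0.02  1.59] then shift units [-3.04  2.72  0.73]
```

{"op": "jog_arm", "data": {"commands": [0,0,0,0,0,0.8,85,0,0,0,0,0,0.85,85,-0.5,0.45,0,0,0,0,85,-0.65,0.58,0,0,0,0,85,-0.65,0.58,0,0,0,0,85,-0.65,0.58,0,0,0,0,85,-0.4,0.35,0.3,0,0,0,85,-0.19,0.18,0.4,0,0,0,85,0,0,0,0,0,0,85,0,0,0,0,0,0,85]}}

```text
t: 25.12
tool_pos: [0.4032, -0.2566, 0.0633]
tool_rot: [-3.13, 0.26, 0.0]
contact_force: [-0.2, 0.6, 0.4]
opening: 0.0852
grip_force: 0.0
```

```bash
python3 -c "
from h import *
plan(.4027,-.2583,.004,-.165)"
```

```text
t 25.12 pos [ 0.4032 -0.2566  0.0633] yaw -0.166 open 0.0852 F [-0.2  0.6  0.4]
turn units [-0.    0.   -0.01] then shift units [-0.    0.03  0.99]
```

{"op": "jog_arm", "data": {"commands": [0,0.03,0.4,0,0,0,80,0,0,0.4,0,0,0,75,0,0,0.19,0,0,0,70,0,0,0,0,0,0,70,0,0,0,0,0,0,50,0,0,0,0,0,0,50,0,0,0,0,0,0,50,0,0,0,0,0,0,50], "newtons": 40}}

```text
t: 26.12
tool_pos: [0.4037, -0.2595, 0.0054]
tool_rot: [3.129, -0.261, 0.004]
contact_force: [-0.0, 0.3, 6.1]
opening: 0.0546
grip_force: 43.0
```

{"op": "jog_arm", "data": {"commands": [0,0,-0.5,0,0,0,50,0,0,-0.8,0,0,0,50,0,0,0,0,0,0,50,0,0,0,0,0,0,50]}}

```text
t: 26.62
tool_pos: [0.402, -0.2582, 0.0812]
tool_rot: [-3.13, 0.261, 0.002]
contact_force: [-0.9, 0.3, -1.2]
opening: 0.0545
grip_force: 43.0
```

```bash
python3 -c "
from h import *
plan(.609,-.1266,.083,-0.001)"
```

```text
t 26.62 pos [ 0.402  -0.2582  0.0812] yaw -0.166 open 0.0545 F [-0.9  0.3 -1.2]
turn units [-0.01  0.01 -1.65] then shift units [ 3.45 -2.2  -0.03]
```

{"op": "jog_arm", "data": {"commands": [0,0,0,0,0,-0.85,50,0,0,0,0,0,-0.8,50,0.5,-0.32,0,0,0,0,50,0.65,-0.41,0,0,0,0,50,0.65,-0.41,0,0,0,0,50,0.65,-0.41,0,0,0,0,50,0.5,-0.32,0,0,0,0,50,0.35,-0.23,-0.03,0,0,0,50,0.15,-0.1,0,0,0,0,50,0,0,0,0,0,0,50,0,0,0,0,0,0,50]}}

```text
t: 28.0
tool_pos: [0.6086, -0.1273, 0.0829]
tool_rot: [-3.141, 0.003, 0.003]
contact_force: [0.0, -0.4, -1.3]
opening: 0.0544
grip_force: 43.0
```

```bash
python3 -c "
from h import *
plan(.609,-.1266,.050,-0.001)"
```

```text
t 28.00 pos [ 0.6086 -0.1273  0.0829] yaw -0.002 open 0.0544 F [ 0.  -0.4 -1.3]
turn units [-0.    0.02 -0.01] then shift units [ 0.01 -0.01  0.55]
```

{"op": "jog_arm", "data": {"commands": [0.01,-0.01,0.3,0,0,0,50,0,0,0.18,0,0,0,50,0,0,0.07,0,0,0,50,0,0,0.02,0,0,0,50,0,0,0,0,0,0,50]}}

```text
t: 28.62
tool_pos: [0.6106, -0.1264, 0.0495]
tool_rot: [3.141, -0.002, 0.001]
contact_force: [1.5, 0.3, -1.2]
opening: 0.0544
grip_force: 43.0
```

{"op": "jog_arm", "data": {"commands": [0,0,0.02,0,0,0,50,0,0,0.01,0,0,0,50,0,0,0,0,0,0,50]}}

```text
t: 29.0
tool_pos: [0.6106, -0.1264, 0.0494]
tool_rot: [3.141, -0.002, -0.0]
contact_force: [-4.7, 1.3, 7.2]
opening: 0.0548
grip_force: 43.9
```

{"op": "jog_arm", "data": {"commands": [0,0,0,0,0,0,65,0,0,0,0,0,0,75,0,0,0,0,0,0,80,0,0,0.25,0,0,0,80,0,0,0.25,0,0,0,75,0,0,0,0,0,0,70,0,0,0,0,0,0,60,0,0,0,0,0,0,50,0,0,0,0,0,0,50], "newtons": 20}}

```text
t: 30.12
tool_pos: [0.6107, -0.1266, 0.0181]
tool_rot: [3.141, -0.002, 0.002]
contact_force: [0.7, -1.3, -0.8]
opening: 0.0559
grip_force: 22.3
```

{"op": "jog_arm", "data": {"commands": [0,0,0,0,0,0,65,0,0,0,0,0,0,75,0,0,0,0,0,0,80,0,0,-0.6,0,0,0,85,0,0,-0.9,0,0,0,85,0,0,-0.9,0,0,0,85,0,0,-0.9,0,0,0,85,0,0,0,0,0,0,85]}}

```text
t: 31.12
tool_pos: [0.6135, -0.1272, 0.2231]
tool_rot: [3.138, -0.002, 0.018]
contact_force: [0.6, -0.4, -0.5]
opening: 0.0851
grip_force: 0.0
```

```bash
python3 -c "
from h import *
d=eyes.get_image('scene'); im=d['image'][140:270,200:400]; save('s2.png',cv2.resize(im,None,fx=4,fy=4,interpolation=cv2.INTER_CUBIC))
boxes('white_1',SL,0,pmin=.4)
plan(.398,.2596,.16,.172)"
```

```text
white_1 top p0.95 xy 0.3986 0.2593 yaw 0.189 err 0.06 [241 243 210]
white_1 top p0.70 xy 0.4703 -0.3951 yaw -0.220 err 0.07 [237 239 222]
white_1 top p0.63 xy 0.4568 0.4032 yaw -0.243 err 0.07 [240 241 200]
white_1 scene p0.78 xy 0.4574 0.4043 yaw -0.203 err 0.12 [227 231 203]
white_1 scene p0.66 xy 0.3996 0.2599 yaw 0.150 err 0.06 [227 231 203]
white_1 scene p0.55 xy 0.4716 -0.3937 yaw -0.172 err 0.10 [222 227 198]
t 31.38 pos [ 0.6092 -0.1259  0.2132] yaw -0.001 open 0.0847 F [ 0.7 -0.7 -0.5]
turn units [-0.02  0.04 -1.73] then shift units [-2.37 -6.93  0.89]
```

View pics/s2.png

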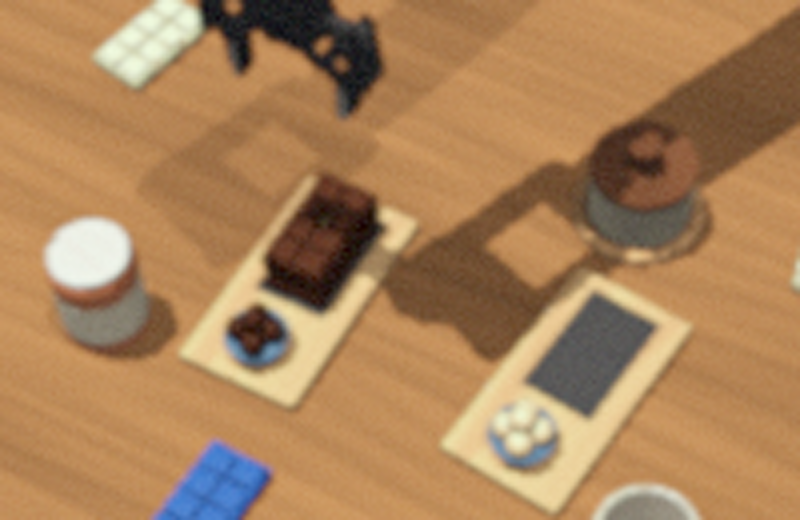

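The crop shows the three dark slabs piled squarely on the dark slate at (325,240). The jar stands on the coaster at (640,185), and the white slate at (590,355) is free.

{"op": "jog_arm", "data": {"commands": [0,0,0,0,0,-0.87,85,0,0,0,0,0,-0.86,85,-0.2,-0.6,0,0,0,0,85,-0.27,-0.8,0,0,0,0,85,-0.27,-0.8,0,0,0,0,85,-0.27,-0.8,0,0,0,0,85,-0.27,-0.8,0,0,0,0,85,-0.27,-0.8,0,0,0,0,85,-0.27,-0.8,0,0,0,0,85,-0.27,-0.8,0,0,0,0,85,-0.2,-0.6,0.5,0,0,0,85,-0.06,-0.13,0.7,0,0,0,85,0,0,0.7,0,0,0,85,0,0,0.6,0,0,0,85,0,0,0,0,0,0,85,0,0,0,0,0,0,85]}}

```text
t: 33.38
tool_pos: [0.4007, 0.2594, 0.0663]
tool_rot: [-3.13, -0.269, -0.001]
contact_force: [1.0, -0.2, 1.1]
opening: 0.0853
grip_force: 0.0
```

```bash
python3 -c "
from h import *
plan(.399,.2594,.004,.17)"
```

```text
t 33.38 pos [0.4007 0.2594 0.0663] yaw 0.172 open 0.0853 F [ 1.  -0.2  1.1]
turn units [-0.   -0.    0.02] then shift units [-0.03 -0.01  1.04]
```

{"op": "jog_arm", "data": {"commands": [-0.03,0,0.45,0,0,0,80,0,0,0.4,0,0,0,75,0,0,0.19,0,0,0,70,0,0,0,0,0,0,70,0,0,0,0,0,0,50,0,0,0,0,0,0,50,0,0,0,0,0,0,50,0,0,0,0,0,0,50], "newtons": 40}}

```text
t: 34.38
tool_pos: [0.4001, 0.2597, 0.0051]
tool_rot: [-3.129, -0.27, -0.005]
contact_force: [0.2, -0.4, 6.8]
opening: 0.0548
grip_force: 43.0
```

{"op": "jog_arm", "data": {"commands": [0,0,-0.5,0,0,0,50,0,0,-0.8,0,0,0,50,0,0,0,0,0,0,50,0,0,0,0,0,0,50]}}

```text
t: 34.88
tool_pos: [0.3981, 0.2588, 0.0809]
tool_rot: [3.13, 0.27, -0.001]
contact_force: [-0.4, -0.3, -1.6]
opening: 0.0547
grip_force: 43.0
```

```bash
python3 -c "
from h import *
boxes('board_white',BD,0); 
plan(.5924,.1201,.065,-0.104)"
```

```text
board_white top p0.86 xy 0.6278 0.1156 yaw -0.105 err 0.04 [227 184  90]
t 35.08 pos [0.3974 0.2584 0.0796] yaw 0.172 open 0.0547 F [ 0.6  0.2 -0.9]
turn units [0.01 0.03 2.76] then shift units [3.47 1.96 0.24]
```

{"op": "jog_arm", "data": {"commands": [0,0,0,0,0,0.92,50,0,0,0,0,0,0.92,50,0,0,0,0,0,0.92,50,0.5,0,0,0,0,0,50,0.7,0.2,0,0,0,0,50,0.7,0.4,0,0,0,0,50,0.6,0.5,0,0,0,0,50,0.5,0.5,0,0,0,0,50,0.35,0.26,0,0,0,0,50,0.12,0.1,0.2,0,0,0,50,0,0,0,0,0,0,50,0,0,0,0,0,0,50]}}

```text
t: 36.58
tool_pos: [0.5922, 0.1214, 0.0685]
tool_rot: [-3.137, 0.162, 0.003]
contact_force: [0.7, 0.5, -1.0]
opening: 0.0542
grip_force: 43.0
```

```bash
python3 -c "
from h import *
plan(.5926,.1199,.0175,-0.104)"
```

```text
t 36.58 pos [0.5922 0.1214 0.0685] yaw -0.103 open 0.0542 F [ 0.7  0.5 -1. ]
turn units [-0.    0.02  0.01] then shift units [0.01 0.02 0.85]
```

{"op": "jog_arm", "data": {"commands": [0.01,0.02,0.4,0,0,0,50,0,0,0.3,0,0,0,50,0,0,0.13,0,0,0,50,0,0,0.03,0,0,0,50,0,0,0.01,0,0,0,50,0,0,0,0,0,0,50]}}

```text
t: 37.33
tool_pos: [0.5944, 0.1191, 0.0177]
tool_rot: [-3.137, 0.164, -0.002]
contact_force: [-0.4, 0.3, 0.4]
opening: 0.0548
grip_force: 43.0
```

{"op": "jog_arm", "data": {"commands": [0,0,0.02,0,0,0,50,0,0,0,0,0,0,50,0,0,0,0,0,0,65,0,0,0,0,0,0,75,0,0,0,0,0,0,80,0,0,-0.4,0,0,0,85,0,0,-0.9,0,0,0,85,0,0,0,0,0,0,85,0,0,0,0,0,0,85]}}

```text
t: 38.45
tool_pos: [0.5938, 0.1191, 0.0939]
tool_rot: [-3.137, 0.164, -0.0]
contact_force: [-0.8, 0.8, -1.5]
opening: 0.0853
grip_force: 0.0
```

```bash
python3 -c "
from h import *
boxes('white_1',SL,0,pmin=.4)
plan(.457,.4036,.05,-.222)"
```

```text
white_1 top p0.74 xy 0.4555 0.4034 yaw -0.225 err 0.08 [238 240 195]
white_1 scene p0.77 xy 0.4568 0.4042 yaw -0.206 err 0.15 [224 228 200]
white_1 scene p0.64 xy 0.4716 -0.3933 yaw -0.179 err 0.06 [217 222 193]
white_1 scene p0.63 xy 0.5870 0.1163 yaw -0.033 err 0.19 [212 212 180]
t 38.65 pos [0.5927 0.119  0.092 ] yaw -0.104 open 0.0850 F [-0.9 -0.8 -0.7]
turn units [0.01 0.03 1.18] then shift units [-3.25 -4.13  0.7 ]
```

{"op": "jog_arm", "data": {"commands": [0,0,0,0,0,0.59,85,0,0,0,0,0,0.59,85,-0.4,-0.5,0,0,0,0,85,-0.57,-0.73,0,0,0,0,85,-0.57,-0.73,0,0,0,0,85,-0.57,-0.73,0,0,0,0,85,-0.57,-0.73,0,0,0,0,85,-0.4,-0.5,0.2,0,0,0,85,-0.17,-0.21,0.4,0,0,0,85,0,0,0,0,0,0,85,0,0,0,0,0,0,85]}}

```text
t: 40.02
tool_pos: [0.4586, 0.4032, 0.0579]
tool_rot: [3.122, -0.349, -0.0]
contact_force: [0.6, -0.7, 0.3]
opening: 0.0848
grip_force: 0.0
```

```bash
python3 -c "
from h import *
plan(.4568,.4037,.004,-.222)"
```

```text
t 40.02 pos [0.4586 0.4032 0.0579] yaw -0.223 open 0.0848 F [ 0.6 -0.7  0.3]
turn units [ 0.01  0.   -0.01] then shift units [-0.03 -0.    0.9 ]
```

{"op": "jog_arm", "data": {"commands": [-0.03,0,0.4,0,0,0,80,0,0,0.35,0,0,0,75,0,0,0.15,0,0,0,70,0,0,0,0,0,0,70,0,0,0,0,0,0,50,0,0,0,0,0,0,50,0,0,0,0,0,0,50,0,0,0,0,0,0,50], "newtons": 40}}

```text
t: 41.02
tool_pos: [0.4573, 0.4047, 0.005]
tool_rot: [-3.121, 0.348, -0.003]
contact_force: [-0.0, 0.4, 4.8]
opening: 0.0544
grip_force: 43.7
```

{"op": "jog_arm", "data": {"commands": [0,0,-0.5,0,0,0,50,0,0,-0.8,0,0,0,50,0,0,0,0,0,0,50,0,0,0,0,0,0,50]}}

```text
t: 41.52
tool_pos: [0.4558, 0.4037, 0.0809]
tool_rot: [3.121, -0.348, -0.002]
contact_force: [-0.9, -0.1, -1.9]
opening: 0.0544
grip_force: 43.2
```

```bash
python3 -c "
from h import *
plan(.5926,.1199,.07,-0.104)"
```

```text
t 41.52 pos [0.4558 0.4037 0.0809] yaw -0.222 open 0.0544 F [-0.9 -0.1 -1.9]
turn units [ 0.01  0.01 -1.18] then shift units [2.76 4.47 0.18]
```

{"op": "jog_arm", "data": {"commands": [0,0,0,0,0,-0.59,50,0,0,0,0,0,-0.59,50,0.35,0.55,0,0,0,0,50,0.48,0.78,0,0,0,0,50,0.48,0.78,0,0,0,0,50,0.48,0.78,0,0,0,0,50,0.48,0.78,0,0,0,0,50,0.33,0.55,0,0,0,0,50,0.16,0.25,0.15,0,0,0,50,0,0,0,0,0,0,50,0,0,0,0,0,0,50]}}

```text
t: 42.9
tool_pos: [0.5922, 0.1214, 0.0717]
tool_rot: [-3.137, 0.162, 0.004]
contact_force: [0.2, -0.2, -1.1]
opening: 0.0543
grip_force: 43.2
```

```bash
python3 -c "
from h import *
plan(.5926,.1199,.0335,-0.104)"
```

```text
t 42.90 pos [0.5922 0.1214 0.0717] yaw -0.103 open 0.0543 F [ 0.2 -0.2 -1.1]
turn units [-0.    0.02  0.01] then shift units [0.01 0.02 0.64]
```

{"op": "jog_arm", "data": {"commands": [0.01,0.02,0.3,0,0,0,50,0,0,0.2,0,0,0,50,0,0,0.12,0,0,0,50,0,0,0.02,0,0,0,50,0,0,0.01,0,0,0,50,0,0,0,0,0,0,50]}}

```text
t: 43.65
tool_pos: [0.5942, 0.1189, 0.0344]
tool_rot: [-3.137, 0.164, -0.001]
contact_force: [0.2, -0.7, -1.8]
opening: 0.0543
grip_force: 43.2
```

{"op": "jog_arm", "data": {"commands": [0,0,0.02,0,0,0,50,0,0,0.01,0,0,0,50,0,0,0,0,0,0,50]}}

```text
t: 44.02
tool_pos: [0.5942, 0.119, 0.033]
tool_rot: [-3.137, 0.164, -0.001]
contact_force: [-2.2, -0.7, 4.9]
opening: 0.0546
grip_force: 43.8
```

Contact. Release and head to the last white slab, clear over the dark pile.

{"op": "jog_arm", "data": {"commands": [0,0,0,0,0,0,65,0,0,0,0,0,0,75,0,0,0,0,0,0,80,0,0,-0.4,0,0,0,85,0,0,-0.9,0,0,0,85,0,0,-0.9,0,0,0,85,0,0,0,0,0,0,85,0,0,0,0,0,0,85]}}

```text
t: 45.02
tool_pos: [0.5936, 0.119, 0.1638]
tool_rot: [3.137, -0.164, -0.0]
contact_force: [-0.5, -0.2, 0.2]
opening: 0.0846
grip_force: 0.0
```

```bash
python3 -c "
from h import *
boxes('white_1',SL,0,pmin=.4)
plan(.471,-.394,.06,-.19)"
```

```text
white_1 top p0.83 xy 0.4711 -0.3951 yaw -0.181 err 0.07 [238 240 225]
white_1 scene p0.62 xy 0.5785 0.1133 yaw -0.132 err 0.09 [214 211 179]
white_1 scene p0.55 xy 0.4715 -0.3933 yaw -0.186 err 0.11 [219 223 196]
t 45.23 pos [0.5927 0.1189 0.1619] yaw -0.104 open 0.0850 F [-0.7  0.2 -0.8]
turn units [0.01 0.04 0.86] then shift units [-0.38  8.78  1.7 ]
```

{"op": "jog_arm", "data": {"commands": [0,0,0,0,0,0.86,85,-0.03,0.5,0,0,0,0,85,-0.03,0.8,0,0,0,0,85,-0.03,0.8,0,0,0,0,85,-0.03,0.8,0,0,0,0,85,-0.03,0.8,0,0,0,0,85,-0.03,0.8,0,0,0,0,85,-0.03,0.8,0,0,0,0,85,-0.03,0.8,0,0,0,0,85,-0.03,0.8,0,0,0,0,85,-0.03,0.8,0,0,0,0,85,-0.03,0.6,0.4,0,0,0,85,-0.05,0.48,0.6,0,0,0,85,0,0,0.7,0,0,0,85,0,0,0,0,0,0,85,0,0,0,0,0,0,85]}}

```text
t: 47.22
tool_pos: [0.4723, -0.3941, 0.0629]
tool_rot: [3.127, -0.298, 0.001]
contact_force: [1.0, 0.6, 0.9]
opening: 0.0848
grip_force: 0.0
```

```bash
python3 -c "
from h import *
plan(.4712,-.3942,.004,-.188)"
```

```text
t 47.23 pos [ 0.4723 -0.3941  0.0629] yaw -0.190 open 0.0848 F [1.  0.6 0.9]
turn units [ 0.   -0.   -0.02] then shift units [-0.02  0.    0.98]
```

{"op": "jog_arm", "data": {"commands": [-0.02,0,0.4,0,0,0,80,0,0,0.4,0,0,0,75,0,0,0.18,0,0,0,70,0,0,0,0,0,0,70,0,0,0,0,0,0,50,0,0,0,0,0,0,50,0,0,0,0,0,0,50,0,0,0,0,0,0,50], "newtons": 40}}

```text
t: 48.22
tool_pos: [0.4719, -0.395, 0.0055]
tool_rot: [3.125, -0.298, 0.004]
contact_force: [-0.8, 0.4, 6.7]
opening: 0.0548
grip_force: 43.4
```

{"op": "jog_arm", "data": {"commands": [0,0,-0.5,0,0,0,50,0,0,-0.9,0,0,0,50,0,0,-0.9,0,0,0,50,0,0,-0.3,0,0,0,50,0,0,0,0,0,0,50,0,0,0,0,0,0,50]}}

```text
t: 48.98
tool_pos: [0.4695, -0.3926, 0.1562]
tool_rot: [-3.124, 0.298, 0.006]
contact_force: [-0.1, 0.1, -1.2]
opening: 0.0543
grip_force: 42.8
```

```bash
python3 -c "
from h import *
plan(.5926,.1199,.15,-0.104)"
```

```text
t 48.98 pos [ 0.4695 -0.3926  0.1562] yaw -0.190 open 0.0543 F [-0.1  0.1 -1.2]
turn units [-0.03  0.04 -0.86] then shift units [ 1.15 -8.71  0.1 ]
```

{"op": "jog_arm", "data": {"commands": [0,0,0,0,0,-0.86,50,0.09,-0.5,0,0,0,0,50,0.09,-0.7,0,0,0,0,50,0.09,-0.8,0,0,0,0,50,0.09,-0.8,0,0,0,0,50,0.09,-0.8,0,0,0,0,50,0.09,-0.8,0,0,0,0,50,0.09,-0.8,0,0,0,0,50,0.09,-0.8,0,0,0,0,50,0.09,-0.8,0,0,0,0,50,0.09,-0.8,0,0,0,0,50,0.09,-0.6,0,0,0,0,50,0.09,-0.4,0.1,0,0,0,50,0.05,-0.11,0,0,0,0,50,0,0,0,0,0,0,50,0,0,0,0,0,0,50]}}

```text
t: 50.98
tool_pos: [0.5921, 0.1179, 0.1528]
tool_rot: [3.137, -0.165, -0.001]
contact_force: [-0.3, -0.7, -1.0]
opening: 0.0548
grip_force: 42.8
```

```bash
python3 -c "
from h import *
plan(.5926,.1199,.07,-0.104)"
```

```text
t 50.98 pos [0.5921 0.1179 0.1528] yaw -0.105 open 0.0548 F [-0.3 -0.7 -1. ]
turn units [ 0.01  0.01 -0.01] then shift units [ 0.   -0.03  1.38]
```

{"op": "jog_arm", "data": {"commands": [0,-0.03,0.4,0,0,0,50,0,0,0.5,0,0,0,50,0,0,0.48,0,0,0,50,0,0,0,0,0,0,50,0,0,0,0,0,0,50]}}

```text
t: 51.6
tool_pos: [0.5934, 0.1202, 0.0719]
tool_rot: [-3.137, 0.165, -0.003]
contact_force: [0.5, -0.1, -1.4]
opening: 0.0549
grip_force: 42.8
```

```bash
python3 -c "
from h import *
plan(.5938,.1193,.05,-0.104)"
```

```text
t 51.60 pos [0.5934 0.1202 0.0719] yaw -0.105 open 0.0549 F [ 0.5 -0.1 -1.4]
turn units [-0.   -0.02 -0.01] then shift units [0.01 0.01 0.36]
```

{"op": "jog_arm", "data": {"commands": [0.01,0.01,0.2,0,0,0,50,0,0,0.13,0,0,0,50,0,0,0.04,0,0,0,50,0,0,0.01,0,0,0,50,0,0,0,0,0,0,50]}}

```text
t: 52.22
tool_pos: [0.5932, 0.12, 0.0495]
tool_rot: [3.137, -0.163, -0.001]
contact_force: [-6.1, -0.6, 8.7]
opening: 0.0546
grip_force: 43.9
```

Contact. Release, square the pile with a gentle squeeze, then rise and retreat toward the base side.

{"op": "jog_arm", "data": {"commands": [0,0,0,0,0,0,65,0,0,0,0,0,0,75,0,0,0,0,0,0,80,0,0,0.25,0,0,0,80,0,0,0.25,0,0,0,75,0,0,0,0,0,0,70,0,0,0,0,0,0,60,0,0,0,0,0,0,50,0,0,0,0,0,0,50], "newtons": 20}}

```text
t: 53.35
tool_pos: [0.5934, 0.1199, 0.0179]
tool_rot: [3.137, -0.164, 0.001]
contact_force: [0.6, -1.4, -1.1]
opening: 0.0556
grip_force: 24.4
```

{"op": "jog_arm", "data": {"commands": [0,0,0,0,0,0,65,0,0,0,0,0,0,75,0,0,0,0,0,0,80,0,0,-0.6,0,0,0,85,0,0,-0.9,0,0,0,85,0,0,-0.9,0,0,0,85,0,0,-0.6,0,0,0,85,0,-0.7,0,0,0,0,85,0,-0.8,0,0,0,0,85,0,-0.8,0,0,0,0,85,0,-0.8,0,0,0,0,85,0,-0.6,0,0,0,0,85,0,0,0,0,0,0,85]}}

```text
t: 54.98
tool_pos: [0.6158, 0.3431, 0.1974]
tool_rot: [-3.137, 0.159, 0.0]
contact_force: [0.7, -0.6, 0.2]
opening: 0.0848
grip_force: 0.0
```

Run:
```python
from h import *
ims=[]
for cam in("top","scene"):
    d=eyes.get_image(cam);W=cloud(d);im=d["image"].astype(int)
    np.savez("/tmp/%s9.npz"%cam,**d)
    c=project(d,np.array([[.6,0,.03]]))[0].astype(int); w=95 if cam=="top" else 110
    ims.append(cv2.resize(d["image"][c[1]-55:c[1]+55,c[0]-w:c[0]+w],(760,290 if 0 else int(110/(2*w)*760)),interpolation=cv2.INTER_CUBIC)[:440])
    for n,x,y,a in(("dark",.609,-.1266,0),("white",.5926,.1199,-.104)):
        near=(np.hypot(W[...,0]-x,W[...,1]-y)<.075)
        m=near&(abs(W[...,2]-.06)<.012); print(cam,n,"top face",rect(d,m,.06),"zmed",np.nanmedian(W[m][:,2]))
        e=near&(W[...,2]>.022)&(W[...,2]<.09)
        print("  fit pile",np.round(fitbox(d,e,(.1,.056,.048),.012,(x,y,a)),4))
save("end_top.png",ims[0]);save("end_sc.png",ims[1])
```

```text
top dark top face (array([ 0.60823174, -0.12591878]), array([ 0.6069104 , -0.12664909]), (101.51597595214844, 55.666255950927734), np.float64(-0.03422934317467963)) zmed 0.05822457907501333
  fit pile [ 0.6102 -0.1269  0.0065  0.0872]
top white top face (array([0.58996713, 0.11943776]), array([0.59046936, 0.11963438]), (100.73951721191406, 55.90182876586914), np.float64(-0.10590206548560044)) zmed 0.057993283363736214
  fit pile [ 0.5934  0.12   -0.0909  0.1184]
scene dark top face (array([ 0.61411703, -0.12233116]), array([ 0.61354919, -0.12178707]), (102.43238067626953, 59.19976806640625), np.float64(-0.0024403876648939615)) zmed 0.057463314112336406
  fit pile [ 0.6075 -0.1266  0.0498  0.1669]
scene white top face (array([0.59706634, 0.12271346]), array([0.59723376, 0.12281267]), (103.48688507080078, 57.605194091796875), np.float64(-0.10641831926291268)) zmed 0.05697132552278561
  fit pile [ 0.591   0.1196 -0.0899  0.1457]
```

View pics/end_top.png

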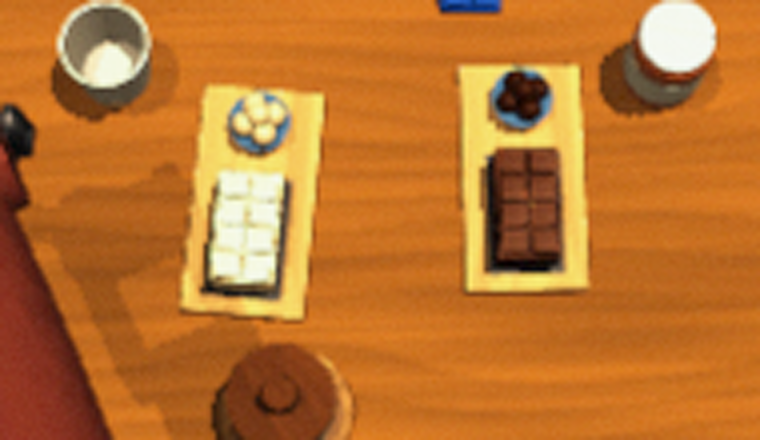

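View pics/end_sc.png

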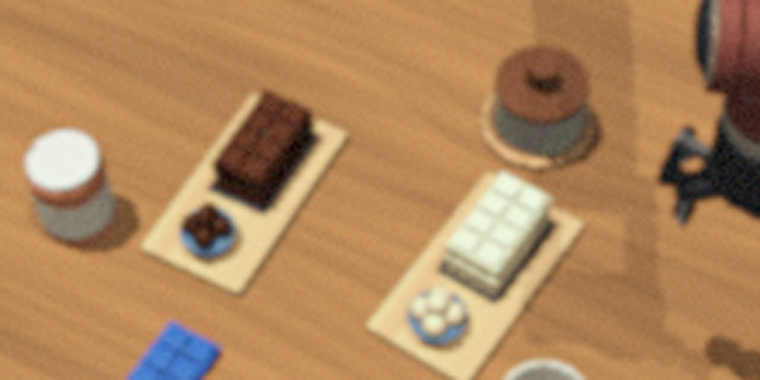

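The top view shows both piles lying flat and centred on their slates, with the jar at (275,395) on the coaster. The scene crop agrees. One numeric check of how flush the end faces are, layer by layer:

Run:
```python
from h import *
A={n:[] for n in"dw"}
for k in range(8):
    d=eyes.get_image("scene");W=cloud(d)
    for n,x,y,a in(("d",.609,-.1266,0),("w",.5926,.1199,-.104)):
        q=W-np.array([x,y,0]);c,s=np.cos(a),np.sin(a);X=c*q[...,0]+s*q[...,1];Y=-s*q[...,0]+c*q[...,1]
        A[n].append(np.c_[X.ravel(),Y.ravel(),W[...,2].ravel()])
for n in A:
    P=np.concatenate(A[n])*1000
    for lo in(14,30,46):
        L=(P[:,2]>lo+1)&(P[:,2]<lo+11)
        e=P[L&(abs(P[:,1])<22)&(P[:,0]>40)&(P[:,0]<62)]; f=P[L&(abs(P[:,0])<40)&(P[:,1]>18)&(P[:,1]<40)]
        print(n,lo,"end x med %.1f (%d)"%(np.median(e[:,0]),len(e)),"side y med %.1f (%d)"%(np.median(f[:,1]),len(f)))
```

```text
d 14 end x med 49.7 (210) side y med 27.9 (269)
d 30 end x med 48.1 (134) side y med 27.5 (227)
d 46 end x med 47.5 (224) side y med 26.1 (396)
w 14 end x med 50.0 (190) side y med 28.1 (223)
w 30 end x med 49.5 (213) side y med 27.5 (187)
w 46 end x med 47.3 (243) side y med 25.8 (381)
```

```bash
python3 -c "
from h import *
print(job.finish_job())"
```

```text
the job is handed in; nothing more can be done
None
```

I handed the job in after about 55 s of the 210 s: the jar stands on the coaster, and all three dark and all three white slabs are piled flat on their boards' slates, slab edges flush to about 2 mm by camera depth; no verdict came back.

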